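# Set the ratchet to tighten and snug the bar's fixing bolt

## Robot

A 7-joint arm with a two-finger parallel gripper is mounted at the origin on the work surface. World frame = base frame: x ahead of the robot, y to its left, z up, the work surface at z = 0. Lengths are in m, angles in rad, forces in N, time in s.
With the tool pointing down it reaches from about 0.425 to 0.875 m from the base axis. Payload 4.7 kg.
Tool frame: the origin (TCP) lies midway between the tips of the shut fingers; the grasp point (between the pads) lies 19 mm behind it (ctrl.grip_point_offset is the distance from the TCP to the grasp point, in m); z points along the fingers, y is the line along which they close (so a half turn about z gives the same grasp; the last joint's range is limited). The gripper opens to 87 mm and grips with 3 to 60 N. Pads are 19 mm wide; open, the fingers measure 117 mm over their backs; the gripper's body (75 mm by 190 mm) begins 51 mm behind the grasp point.
Start: joints at [1.141, 0.321, -0.07, 1.45, 0.023, 1.371, -0.057], TCP at [0.279, -0.587, 0.223] pointing down, gripper open.
Joint ranges: [-2.86, 2.86], [-0.3, 2.09], [-1.38, 1.24], [0.06, 2.45], [-1.56, 4.7], [0.09, 2.05], [-2.69, 2.69]. Speed limits (rad/s): [2.57, 2.57, 3.14, 3.14, 3.14, 3.14, 3.14].

## Interface

Orientations are given as a rotation vector (axis times angle).
In Python, from bench import ctrl gives the robot as it stands. The module is installed in compiled form; this text tells all that it offers.
- The arm moves only by the shell command python3 -m handwheel 'ROWS' [OPENING] [FORCE]. ROWS is JSON, a list of rows, each an object of numbers: "x", "y", "z": the shift along the tool's x, y, z in m; "wx", "wy", "wz": the turn, a rotation vector about the tool's x, y, z in degrees. A call has 1 to 10 rows; each row is the pose to reach, as a shift and turn from the pose commanded when the call began, along the tool's axes at that moment; what a row does not reach only later rows make up. A row lasts 1/12 s, in which the tool goes at most 41.7 mm and 7.16 degrees, less where a joint would pass 70% of its speed; a pose out of reach is approached as far as the arm can. A call with a gripper value outside its range is refused whole. OPENING is the finger opening in m, from 0 to 0.087, set as the call begins (- or left out, the last holds). The fingers move at their own pace and stop on an object; FORCE is the grip in N (left out, the last holds). Time passes only in rows, so rows that repeat a pose let the fingers close. It gives the time, the measured TCP pose, the force, the opening and the grip force at its end, in the units of the state.
- ctrl.get_state(): the state, without advancing time (a new reading comes with each control period).
- ctrl.get_image(name): name is "scene" or "top"; returns a dict with "image" (400x640x3 uint8, red, green, blue), "K" (3x3 intrinsics, pixels), "world_to_cam" (4x4, takes a point from world to camera coordinates). Camera axes: x right, y down, z forward; pixel columns grow to the right and rows downward; lengths in m; the calibration is good to about 2 mm. A picture is of the moment at which its call begins. There is no depth.
- ctrl.close_job(): hands the job in; it is judged then, once.
The state is a dict: "time": time; "joint_positions": joint angles; "qd": joint speeds; "joint_torque": joint torques, N m; "position": TCP position; "tool_rot": TCP orientation; "ft_force": force on the tool from outside, world axes, zero at the start; "torque": the same for the moment, N m; "grip_width": opening from 0.0 (shut) to 1.0 (fully open); "grip_force": force on a finger pad.
Only numpy, scipy, OpenCV 4.12 (cv2) and the standard library are available. Lean on these libraries where they do the work, as an engineer would, in place of code of your own. Each camera call takes 0.05 s, during which the arm holds its last target. There are 200 camera calls.

## Task

The ratchet wrench left on the breakfast bar's fixing bolt is set for loosening. Flip its reversing lever to the tightening side, then swing the handle clockwise (seen from above) until the bolt comes up snug, about 10 N of push near the handle's end, without overtightening it and without ever turning the bolt loose. Let go of the wrench and leave the teapot, mugs and egg cup where they stand.

Things in the scene. Friction and masses are not known exactly. Their poses are not given: they have to be found in the camera images.
- plate: flat square steel fixing plate, 110 x 110 x 6 mm, screwed to the bar top at a slight random yaw; origin at the middle of its underside on the bar top, on the bolt's upright axis. It does not move.
- hub: dark steel washer, 48 mm across and 8 mm thick (6 to 14 mm above the bar top), fixed on the plate under the wrench head and concentric with the bolt; its origin is on the bolt axis at bar-top height. It carries the bolt and does not move.
- wrench: ratchet wrench lying level, fitted on the bolt; it swings about the bolt's upright axis, cannot be lifted off and stays where it is left (about 1.5 N at the grip swings it). Origin on the bolt axis at bar-top height, x along the handle to its end, z up. Round steel head 84 mm across, top 52 mm above the bar; neck block 52 mm wide, 15 to 65 mm from the axis, top 50 mm; then a bar 20 mm wide.
- handle_grip (a point): on the centre line of the grip, 135 mm from the bolt axis, 40 mm above the bar: the place to push sideways. About 3 N moving (near 0 in a pause) while the bolt runs; once it bears, about 0.5 N more per mm. Snug from about 7 N, spoilt from about 14 N: aim for 10 N. The bolt begins to bear after 0.35 to 0.9 rad of its own turn, unseen, different each time: feel for it.
- handle_end (a point): outer end of the wrench handle, 180 mm from the bolt axis, 40 mm above the bar. The black rubber grip (24 mm wide, 20 mm thick, 30 to 50 mm above the bar, free space below) runs from 95 mm to here. 12 ratchet teeth: up to 0.55 rad (rarely 1 rad) of swing may pass before it catches the bolt. At least 2 rad of clockwise swing is free from the start; swung back it clicks.
- pawl_lever (a joint): reversing lever, rad; 0 = along the handle, positive = swung anticlockwise seen from above. At its +0.45 stop (where it starts) the wrench drives anticlockwise and loosens, at its -0.45 stop it drives clockwise and tightens: the paddle leans to the side to which the wrench drives. It stays where put; about 2 N at the point lever_tip moves it, about 6 N against its stop starts to swing the wrench.
- lever_tip (a point): point on the reversing lever, 26 mm from its pivot, 68 mm above the bar. The lever is a dark steel paddle on top of the wrench neck, 8 mm wide, 40 mm long, 56 to 76 mm above the bar; its upright pivot is on the handle's centre line 44 mm from the bolt axis, and it points from there toward the handle's end.
- bolt (a joint): turn of the bolt (its steel hex head, 28 mm across, shows in the middle of the wrench head), in rad: 0 at the start, grows as it is tightened (clockwise from above), negative = loosened. When the wrench is let go, the tight bolt and the handle may spring back up to about 0.1 rad.
- teapot: white ceramic teapot with lid, 200 mm long, 128 mm tall, loose bystander; origin at the centre of its underside
- mug1: matte black mug, 80 mm across, 92 mm tall, loose bystander; origin at the centre of its underside
- mug2: second matte black mug, the same size, loose bystander; origin at the centre of its underside
- egg_cup: red plastic egg cup, 48 mm across, 64 mm tall, loose bystander; origin at the centre of its underside
There are look-alikes about, which are no part of the job. What is shaped like the plate but green is not meant.

How it is judged:
By the outcome, as a careful person would: the job done as asked, in the order asked, and still so for the second after the job is handed in, with the robot touching nothing.
It also fails if it takes over 58 s, if anything falls off the work surface, if the arm or the gripper's body presses on something with over 40 N, if the wrist force passes 120 N, or if a joint passes its speed limit or range.

## Working session

There is one attempt and no reset: what is moved stays moved. The work goes in short steps, Python scripts to look and compute and a shell command to move; the robot and the scene stay as the last step left them, time stands still between calls to the robot, and variables do not carry over. Pictures are saved under pics/ and viewed, at most 10 in all, crops included, and the job is handed in when it is done.

```bash
mkdir -p pics
python3 - <<'E'
from bench import ctrl
import cv2,numpy as np
s=ctrl.get_state()
for k in ("time","position","tool_rot","ft_force","grip_width"): print(k,s[k])
for n in("scene","top"):
    d=ctrl.get_image(n); cv2.imwrite(f"pics/{n}0.png",d["image"][:,:,::-1]); print(n,np.round(d["K"],1).tolist(),np.round(d["world_to_cam"],3).tolist())
E
```

```text
time 0.0
position [ 0.27881877 -0.58655347  0.22147499]
tool_rot [-3.06277245e+00 -6.90997894e-01  7.72029044e-04]
ft_force [0.0969088  0.461414   0.96857847]
grip_width 1.006144272779941
scene [[476.5, 0.0, 315.9], [0.0, 476.5, 197.7], [0.0, 0.0, 1.0]] [[-0.741, 0.671, 0.018, 0.388], [0.356, 0.415, -0.837, -0.169], [-0.569, -0.614, -0.546, 1.504], [0.0, 0.0, 0.0, 1.0]]
top [[367.4, 0.0, 325.0], [0.0, 367.4, 205.0], [0.0, 0.0, 1.0]] [[-0.01, -1.0, -0.002, 0.082], [-0.977, 0.01, -0.212, 0.585], [0.212, -0.0, -0.977, 0.995], [0.0, 0.0, 0.0, 1.0]]
```

View pics/top0.png

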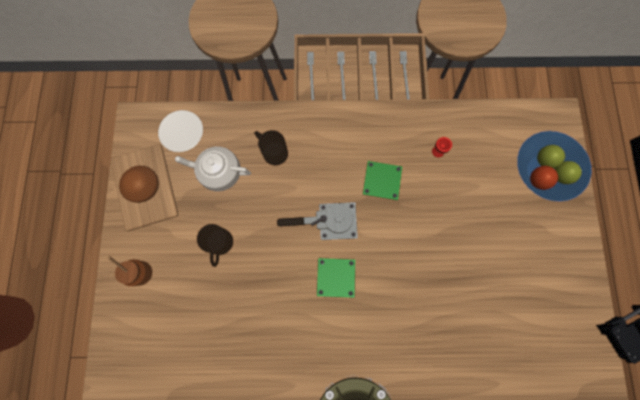

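View pics/scene0.png

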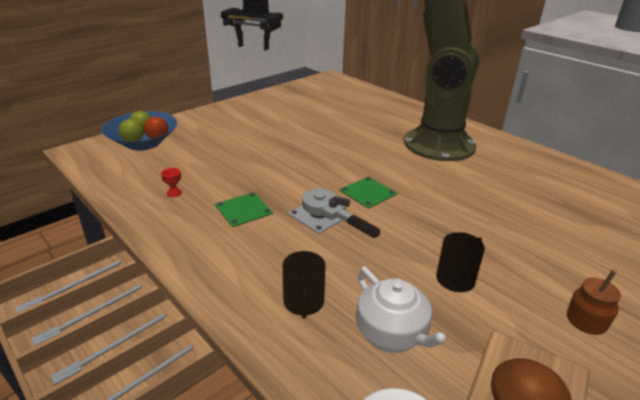

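The top view shows one grey steel plate at about (338,221) carrying the wrench head, with the black grip running left to about (278,222). The two green plates at (383,181) and (336,278) are look-alikes. The grey plate is the one meant, because it is steel and has the wrench on it. I'll confirm that in a crop and measure it.

```bash
cat > h.py <<'E'
from bench import ctrl
import cv2,numpy as np
def grab(n): 
    d=ctrl.get_image(n); return d["image"],np.array(d["K"]),np.array(d["world_to_cam"])
def ray(K,T,uv,z):
    R,t=T[:3,:3],T[:3,3]; c=-R.T@t; d=R.T@np.linalg.inv(K)@np.array([uv[0],uv[1],1.]); return c+d*(z-c[2])/d[2]
def pix(K,T,p):
    q=K@(T[:3,:3]@np.array(p)+T[:3,3]); return q[:2]/q[2]
E
python3 - <<'E'
from h import *
o=[]
im,K,T=grab("top"); o.append(cv2.resize(im[180:260,260:380],(720,480),interpolation=cv2.INTER_CUBIC))
cv2.imwrite("pics/c1.png",o[0][:,:,::-1])
def show(n,im,K,T,box):
    u0,u1,v0,v1=box; c=im[v0:v1,u0:u1].astype(int)
    m=(c.max(2)<60).astype(np.uint8)
    k,l,s,ce=cv2.connectedComponentsWithStats(m)
    for i in range(1,k):
        if s[i,4]>25:
            ys,xs=np.where(l==i); P=np.array([ray(K,T,(x+u0,y+v0),.045)[:2] for x,y in zip(xs,ys)])
            r=cv2.minAreaRect(P.astype(np.float32)*1000); print(n,"dark",s[i],np.round(ce[i]+[u0,v0],1),np.round(r[0]),np.round(r[1]),round(r[2],1))
    return
show("top",im,K,T,(260,380,180,260))
c=im[180:260,260:380].astype(int); m=((c.max(2)-c.min(2)<30)&(c.max(2)>70)).astype(np.uint8)
ys,xs=np.where(m); P=np.array([ray(K,T,(x+260,y+180),.006)[:2] for x,y in zip(xs,ys)]); r=cv2.minAreaRect(P.astype(np.float32)*1000);print("grey",np.round(r[0]),np.round(r[1]),r[2])
im2,K2,T2=grab("scene"); show("scene",im2,K2,T2,(280,390,170,250))
E
```

```text
top dark [ 18  38  25   8 147] [290.1 221.4] [542. 178.] [18. 70.] 2.7
grey [549.  44.] [130. 250.] 17.91119384765625
scene dark [ 50  28  19   9 101] [338.8 202. ] [521.  77.] [35. 43.] 46.4
scene dark [ 67  46  32  21 297] [363.2 225.9] [546. 180.] [30. 85.] 2.9
```

View pics/c1.png

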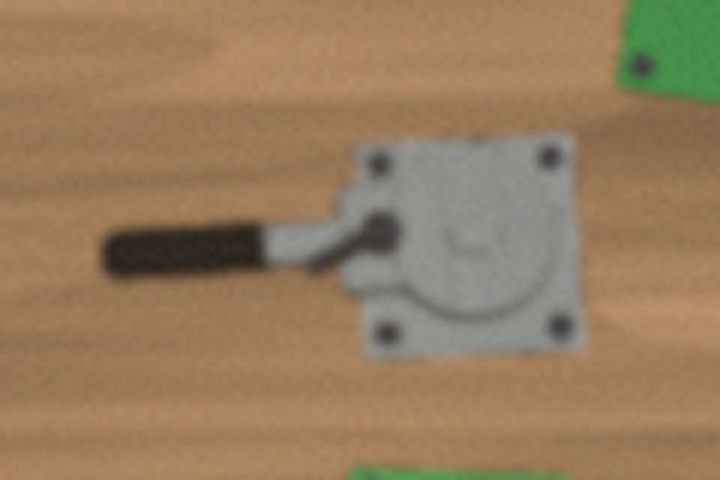

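The crop confirms it. The grey plate has its screws centred at crop (470,245). The lever pivot is at (380,231) and the paddle tip at (315,267), leaning to the −x side, which is anticlockwise and so loosening. The grip end is at (103,254). Next I'll compute the positions.

```bash
cat >> h.py <<'E'
from scipy.spatial.transform import Rotation as Ro
def go(p,yaw):
    "row values (mm, deg) from the present pose to world p with tool x at yaw deg, tool down"
    s=ctrl.get_state(); R=Ro.from_rotvec(s["tool_rot"]); G=Ro.from_euler("z",yaw,degrees=True)*Ro.from_euler("x",180,degrees=True)
    w=(R.inv()*G).as_rotvec(degrees=True); return np.round(R.inv().apply(np.array(p)-s["position"])*1000,1),np.round(w,1)
E
python3 - <<'E'
from h import *
im,K,T=grab("top")
f=lambda u,v,z: np.round(ray(K,T,(260+(u+.5)/6-.5,180+(v+.5)/6-.5),z)*1000,1)
sc=[f(*q,.007) for q in[(380,163),(550,157),(561,326),(388,333)]]
A=np.mean(sc,0);print("axis",A,[np.linalg.norm(sc[i]-sc[i-1]) for i in range(4)])
for n,q in dict(pivot=(380,231,.076),tip=(315,267,.076),gend=(103,254,.042),gin=(263,244,.048)).items():
    p=f(*q);d=p-A; print(n,p,"r",np.hypot(*d[:2]),"ang",np.degrees(np.arctan2(d[1],d[0])))
# bystanders: dark/white/red blobs at mid height
for n,uv,z in(("mug1",(273,148),.046),("mug2",(215,240),.046),("teapot",(217,167),.06),("egg",(441,148),.03)): print(n,np.round(ray(K,T,uv,z),3))
E
```

```text
axis [550.7    37.825   7.   ] [np.float64(86.35930754701546), np.float64(85.93078610137347), np.float64(85.96336428967864), np.float64(86.04237328200566)]
pivot [545.4  82.3  76. ] r 44.78968212657911 ang 96.79577947841092
tip [528.6 112.9  76. ] r 78.26024293982228 ang 106.40296798307725
gend [541.5 216.8  42. ] r 179.21130161069644 ang 92.94263235679698
gin [544.6 139.   48. ] r 101.35872249096276 ang 93.45027610602291
mug1 [0.768 0.232 0.046]
mug2 [0.49  0.392 0.046]
teapot [0.704 0.394 0.06 ]
egg [ 0.769 -0.282  0.03 ]
```

Run:
```python
from h import *
print(go((.496,.115,.16),93.5), go((.55,-.25,.22),60))
```

```text
(array([ 497.4, -540.6,   62.5]), array([ -0. ,  -0. , -68.1])) (array([ 389.4, -187.8,    2.2]), array([ -0. ,  -0. , -34.6]))
```

```bash
R='{"x":0.389,"y":-0.188,"z":0,"wz":-34.6}'; python3 -m handwheel '[{"x":0.04,"y":-0.019,"z":0,"wz":-3.5},{"x":0.078,"y":-0.038,"wz":-7},{"x":0.116,"y":-0.056,"wz":-10.5},{"x":0.155,"y":-0.075,"wz":-14},{"x":0.194,"y":-0.094,"wz":-17.5},{"x":0.233,"y":-0.113,"wz":-21},{"x":0.272,"y":-0.131,"wz":-24.5},{"x":0.31,"y":-0.15,"wz":-28},{"x":0.35,"y":-0.169,"wz":-31},{"x":0.389,"y":-0.188,"wz":-34.6}]' 0
python3 -c "
from h import *
print(go((.496,.115,.16),93.5))"
```

```text
(array([ 497.4, -540.6,   62.5]), array([ -0. ,  -0. , -68.1]))invalid input at $[0]: expected keys x, y, z, wx, wy, wz
```

```bash
python3 -m handwheel '[{"x":0.2,"y":-0.095,"z":0,"wx":0,"wy":0,"wz":-17},{"x":0.2,"y":-0.095,"z":0,"wx":0,"wy":0,"wz":-17},{"x":0.2,"y":-0.095,"z":0,"wx":0,"wy":0,"wz":-17},{"x":0.2,"y":-0.095,"z":0,"wx":0,"wy":0,"wz":-17},{"x":0.389,"y":-0.188,"z":0,"wx":0,"wy":0,"wz":-34.6},{"x":0.389,"y":-0.188,"z":0,"wx":0,"wy":0,"wz":-34.6},{"x":0.389,"y":-0.188,"z":0,"wx":0,"wy":0,"wz":-34.6},{"x":0.389,"y":-0.188,"z":0,"wx":0,"wy":0,"wz":-34.6},{"x":0.389,"y":-0.188,"z":0,"wx":0,"wy":0,"wz":-34.6},{"x":0.389,"y":-0.188,"z":0,"wx":0,"wy":0,"wz":-34.6}]' 0
python3 -c "
from h import *
print(go((.496,.115,.16),93.5))"
```

```text
time: 1.08
position: [0.5409, -0.2606, 0.2227]
tool_rot: [2.72, 1.571, -0.0]
ft_force: [1.1, -0.5, -0.0]
grip_width: 0.326
grip_force: 0.0
(array([ 302.9, -226.7,   62.5]), array([  0. ,   0. , -33.5]))
```

```bash
python3 -m handwheel '[{"x":0.293,"y":-0.22,"z":0.0,"wx":0,"wy":0,"wz":-33.5},{"x":0.293,"y":-0.22,"z":0.0,"wx":0,"wy":0,"wz":-33.5},{"x":0.293,"y":-0.22,"z":0.03,"wx":0,"wy":0,"wz":-33.5},{"x":0.293,"y":-0.22,"z":0.06,"wx":0,"wy":0,"wz":-33.5},{"x":0.293,"y":-0.22,"z":0.06,"wx":0,"wy":0,"wz":-33.5},{"x":0.293,"y":-0.22,"z":0.06,"wx":0,"wy":0,"wz":-33.5},{"x":0.293,"y":-0.22,"z":0.06,"wx":0,"wy":0,"wz":-33.5},{"x":0.293,"y":-0.22,"z":0.06,"wx":0,"wy":0,"wz":-33.5},{"x":0.293,"y":-0.22,"z":0.06,"wx":0,"wy":0,"wz":-33.5},{"x":0.293,"y":-0.22,"z":0.06,"wx":0,"wy":0,"wz":-33.5}]'
python3 -m handwheel '[{"x":0,"y":0,"z":0,"wx":0,"wy":0,"wz":0},{"x":0,"y":0,"z":0,"wx":0,"wy":0,"wz":0}]'
python3 -c "
from h import *
print(go((.496,.115,.062),93.5),ctrl.get_state()['joint_positions'])"
```

```text
time: 1.92
position: [0.4927, 0.1108, 0.1615]
tool_rot: [-2.135, -2.299, -0.002]
ft_force: [-0.9, 1.1, 0.5]
grip_width: 0.006
grip_force: 0.0
time: 2.08
position: [0.496, 0.1009, 0.1625]
tool_rot: [2.151, 2.289, -0.001]
ft_force: [0.3, -0.2, 0.5]
grip_width: 0.005
grip_force: 0.0
(array([ 14.2,   0.9, 100.5]), array([0., 0., 0.])) [ 0.42540316  0.09990719 -0.71059113  1.86054151  0.07054316  1.20621108
 -0.24613956]
```

```bash
python3 -m handwheel '[{"x":0.014,"y":0.001,"z":0.03,"wx":0,"wy":0,"wz":0},{"x":0.014,"y":0.001,"z":0.06,"wx":0,"wy":0,"wz":0},{"x":0.014,"y":0.001,"z":0.09,"wx":0,"wy":0,"wz":0},{"x":0.014,"y":0.001,"z":0.1,"wx":0,"wy":0,"wz":0},{"x":0.014,"y":0.001,"z":0.1,"wx":0,"wy":0,"wz":0},{"x":0.014,"y":0.001,"z":0.1,"wx":0,"wy":0,"wz":0}]'
python3 - <<'E'
from h import *
im,K,T=grab("scene"); cv2.imwrite("pics/s1.png",cv2.resize(im[120:260,260:430],(680,560),interpolation=cv2.INTER_CUBIC)[:,:,::-1])
s=ctrl.get_state(); print(s["position"],s["ft_force"])
E
```

```text
time: 2.58
position: [0.4967, 0.1145, 0.0631]
tool_rot: [-2.154, -2.287, -0.0]
ft_force: [-0.1, 0.3, -0.5]
grip_width: 0.005
grip_force: 0.0
[0.49748047 0.11491985 0.064019  ] [ 0.5358877  -0.85321682  0.94754765]
```

View pics/s1.png

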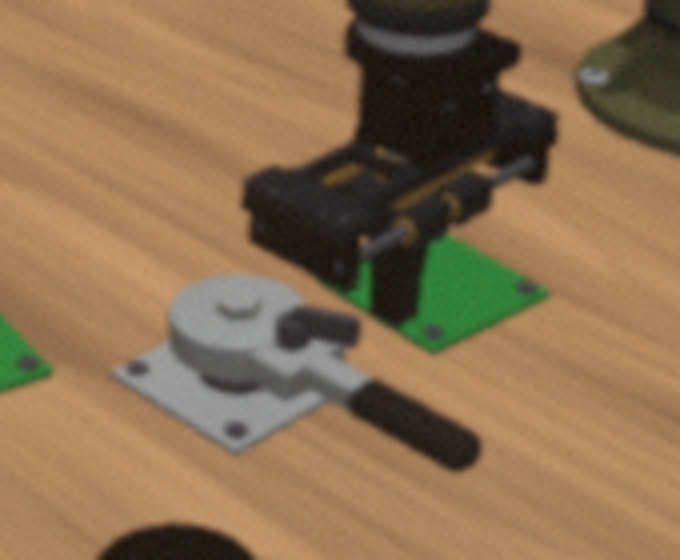

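The shut fingers, at crop (400,310), stand on the −x side of the paddle tip at (355,330), clear of it. Now I push along tool y.

```bash
python3 -m handwheel '[{"x":0,"y":0.004,"z":0,"wx":0,"wy":0,"wz":0},{"x":0,"y":0.008,"z":0,"wx":0,"wy":0,"wz":0},{"x":0,"y":0.012,"z":0,"wx":0,"wy":0,"wz":0},{"x":0,"y":0.016,"z":0,"wx":0,"wy":0,"wz":0},{"x":0,"y":0.02,"z":0,"wx":0,"wy":0,"wz":0},{"x":0,"y":0.023,"z":0,"wx":0,"wy":0,"wz":0},{"x":0,"y":0.026,"z":0,"wx":0,"wy":0,"wz":0}]'
python3 -m handwheel '[{"x":0,"y":0.003,"z":0,"wx":0,"wy":0,"wz":0},{"x":0,"y":0.006,"z":0,"wx":0,"wy":0,"wz":0},{"x":0,"y":0.008,"z":0,"wx":0,"wy":0,"wz":0},{"x":0,"y":0.010,"z":0,"wx":0,"wy":0,"wz":0}]'
python3 - <<'E'
from h import *
im,K,T=grab("top"); cv2.imwrite("pics/t2.png",cv2.resize(im[180:260,260:380],(720,480),interpolation=cv2.INTER_CUBIC)[:,:,::-1])
im,K,T=grab("scene"); c=cv2.resize(im[160:240,280:400],(780,520),interpolation=cv2.INTER_CUBIC); cv2.imwrite("pics/s2.png",c[:,:,::-1])
s=ctrl.get_state(); print(s["position"],s["ft_force"])
E
```

```text
time: 3.22
position: [0.5217, 0.1176, 0.0623]
tool_rot: [-2.151, -2.288, 0.001]
ft_force: [-2.0, 0.7, 0.5]
grip_width: 0.002
grip_force: 0.8
time: 3.55
position: [0.532, 0.1178, 0.0624]
tool_rot: [-2.152, -2.289, 0.0]
ft_force: [-0.8, 1.4, -0.8]
grip_width: 0.006
grip_force: 1.0
[0.53226177 0.11761625 0.06245292] [-0.89799938  1.06337299  0.17781798]
```

View pics/s2.png

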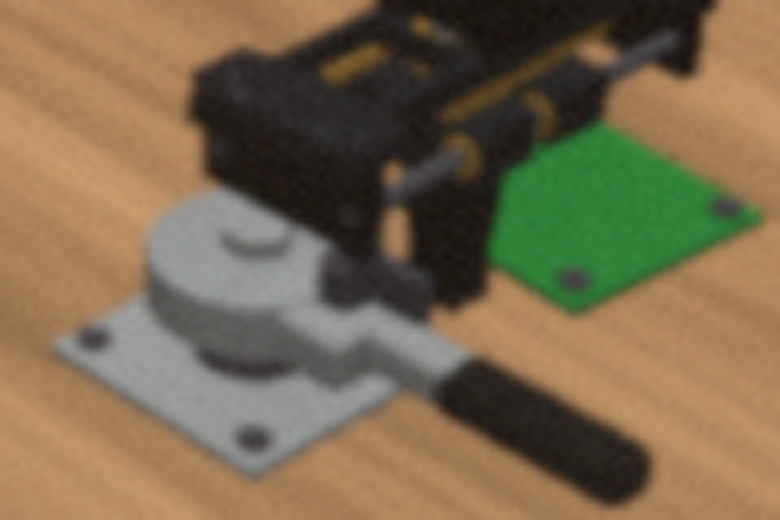

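The lever has come round to roughly along the handle (paddle end at crop (420,295)) and the handle hasn't moved. I'll continue gently.

```bash
python3 -m handwheel '[{"x":0,"y":0.002,"z":0,"wx":0,"wy":0,"wz":0},{"x":0,"y":0.004,"z":0,"wx":0,"wy":0,"wz":0},{"x":0,"y":0.005,"z":0,"wx":0,"wy":0,"wz":0},{"x":0,"y":0.005,"z":0,"wx":0,"wy":0,"wz":0}]' | grep -E "posi|ft"
for i in 1 ; do python3 -m handwheel '[{"x":0,"y":0.001,"z":0,"wx":0,"wy":0,"wz":0},{"x":0,"y":0.001,"z":0,"wx":0,"wy":0,"wz":0}]' | grep -E "posi|ft"
python3 -m handwheel '[{"x":0,"y":0.001,"z":0,"wx":0,"wy":0,"wz":0},{"x":0,"y":0.001,"z":0,"wx":0,"wy":0,"wz":0}]' | grep -E "posi|ft"; done
```

```text
position: [0.5371, 0.118, 0.0625]
ft_force: [-0.8, -0.0, 0.9]
position: [0.538, 0.118, 0.0625]
ft_force: [-1.8, 0.8, 0.6]
position: [0.539, 0.118, 0.0625]
ft_force: [-2.0, -0.6, -0.3]
```

```bash
python3 -m handwheel '[{"x":0,"y":0.001,"z":0,"wx":0,"wy":0,"wz":0},{"x":0,"y":0.001,"z":0,"wx":0,"wy":0,"wz":0}]' | grep -E "posi|ft"
python3 -m handwheel '[{"x":0,"y":0.001,"z":0,"wx":0,"wy":0,"wz":0},{"x":0,"y":0.001,"z":0,"wx":0,"wy":0,"wz":0}]' | grep -E "posi|ft"
python3 -m handwheel '[{"x":0,"y":0.001,"z":0,"wx":0,"wy":0,"wz":0},{"x":0,"y":0.001,"z":0,"wx":0,"wy":0,"wz":0}]' | grep -E "posi|ft"
python3 - <<'E'
from h import *
im,K,T=grab("scene"); c=cv2.resize(im[160:240,280:400],(780,520),interpolation=cv2.INTER_CUBIC); cv2.imwrite("pics/s3.png",c[:,:,::-1])
E
```

```text
position: [0.54, 0.118, 0.0625]
ft_force: [-3.1, -0.8, -0.4]
position: [0.541, 0.1179, 0.0625]
ft_force: [-2.6, -0.4, 0.1]
position: [0.542, 0.1179, 0.0625]
ft_force: [-1.5, -0.8, 0.9]
```

View pics/s3.png

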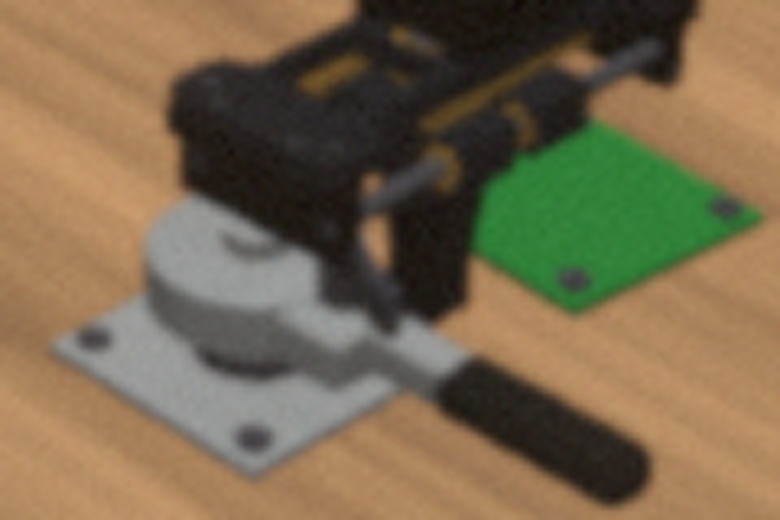

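The paddle end is now at crop (390,320), leaning to the tightening side but perhaps short of its stop. The handle is still in place. I'll go on until the force rises.

```bash
python3 -m handwheel '[{"x":0,"y":0.001,"z":0,"wx":0,"wy":0,"wz":0},{"x":0,"y":0.001,"z":0,"wx":0,"wy":0,"wz":0}]' | grep -E "posi|ft"
python3 -m handwheel '[{"x":0,"y":0.001,"z":0,"wx":0,"wy":0,"wz":0},{"x":0,"y":0.001,"z":0,"wx":0,"wy":0,"wz":0}]' | grep -E "posi|ft"
python3 -m handwheel '[{"x":0,"y":0.001,"z":0,"wx":0,"wy":0,"wz":0},{"x":0,"y":0.001,"z":0,"wx":0,"wy":0,"wz":0}]' | grep -E "posi|ft"
```

```text
position: [0.543, 0.1182, 0.0625]
ft_force: [-2.4, -0.5, 0.6]
position: [0.544, 0.1184, 0.0625]
ft_force: [-2.1, 0.0, -0.3]
position: [0.5448, 0.1185, 0.0625]
ft_force: [-2.9, -1.0, 0.6]
```

```bash
python3 -m handwheel '[{"x":0,"y":0.001,"z":0,"wx":0,"wy":0,"wz":0},{"x":0,"y":0.001,"z":0,"wx":0,"wy":0,"wz":0}]' | grep -E "posi|ft"
python3 -m handwheel '[{"x":0,"y":0.001,"z":0,"wx":0,"wy":0,"wz":0},{"x":0,"y":0.001,"z":0,"wx":0,"wy":0,"wz":0}]' | grep -E "posi|ft"
python3 -m handwheel '[{"x":0,"y":0.001,"z":0,"wx":0,"wy":0,"wz":0},{"x":0,"y":0.001,"z":0,"wx":0,"wy":0,"wz":0}]' | grep -E "posi|ft"
```

```text
position: [0.5459, 0.1186, 0.0624]
ft_force: [-2.6, -0.3, -0.5]
position: [0.547, 0.1186, 0.0625]
ft_force: [-3.3, -0.4, -0.5]
position: [0.548, 0.1187, 0.0625]
ft_force: [-2.7, -0.5, -0.6]
```

```bash
python3 -m handwheel '[{"x":0,"y":0.001,"z":0,"wx":0,"wy":0,"wz":0},{"x":0,"y":0.001,"z":0,"wx":0,"wy":0,"wz":0}]' | grep -E "posi|ft"
python3 -m handwheel '[{"x":0,"y":0.001,"z":0,"wx":0,"wy":0,"wz":0},{"x":0,"y":0.001,"z":0,"wx":0,"wy":0,"wz":0}]' | grep -E "posi|ft"
python3 - <<'E'
from h import *
im,K,T=grab("scene"); c=cv2.resize(im[160:240,280:400],(780,520),interpolation=cv2.INTER_CUBIC); cv2.imwrite("pics/s4.png",c[:,:,::-1])
E
```

```text
position: [0.5489, 0.1187, 0.0625]
ft_force: [-3.5, -1.5, 0.3]
position: [0.5497, 0.1188, 0.0624]
ft_force: [-3.9, -0.6, -0.6]
```

View pics/s4.png

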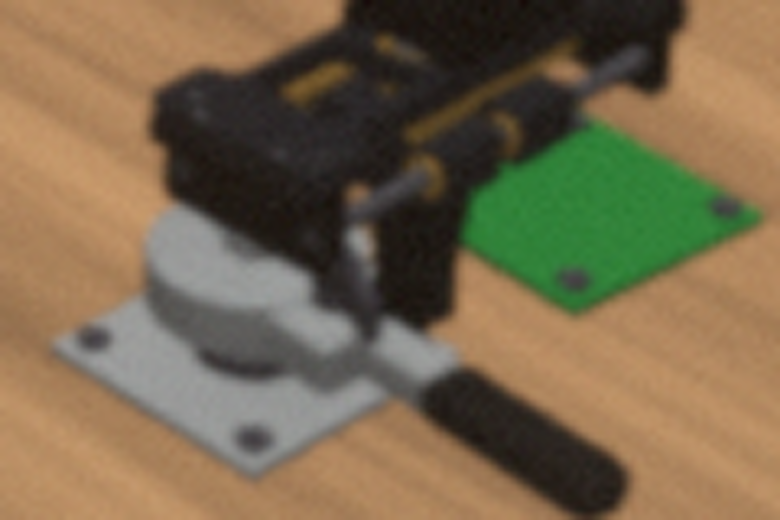

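The grip end moved from crop (640,470) to (615,485). So the lever is hard on its tightening stop and the wrench has begun to swing clockwise. I'll back off and go beside the grip.

```bash
python3 -m handwheel '[{"x":0,"y":-0.03,"z":0,"wx":0,"wy":0,"wz":0},{"x":0,"y":-0.05,"z":-0.01,"wx":0,"wy":0,"wz":0},{"x":0.03,"y":-0.05,"z":-0.02,"wx":0,"wy":0,"wz":0},{"x":0.053,"y":-0.05,"z":-0.02,"wx":0,"wy":0,"wz":0},{"x":0.053,"y":-0.05,"z":0,"wx":0,"wy":0,"wz":0},{"x":0.053,"y":-0.05,"z":0.03,"wx":0,"wy":0,"wz":0},{"x":0.053,"y":-0.05,"z":0.03,"wx":0,"wy":0,"wz":0},{"x":0.053,"y":-0.05,"z":0.03,"wx":0,"wy":0,"wz":0}]'
python3 - <<'E'
from h import *
im,K,T=grab("top"); cv2.imwrite("pics/t3.png",cv2.resize(im[180:260,260:380],(720,480),interpolation=cv2.INTER_CUBIC)[:,:,::-1])
E
```

```text
time: 6.92
position: [0.4966, 0.1686, 0.0321]
tool_rot: [-2.151, -2.288, 0.001]
ft_force: [0.3, 0.5, -0.8]
grip_width: 0.002
grip_force: 0.0
```

View pics/t3.png

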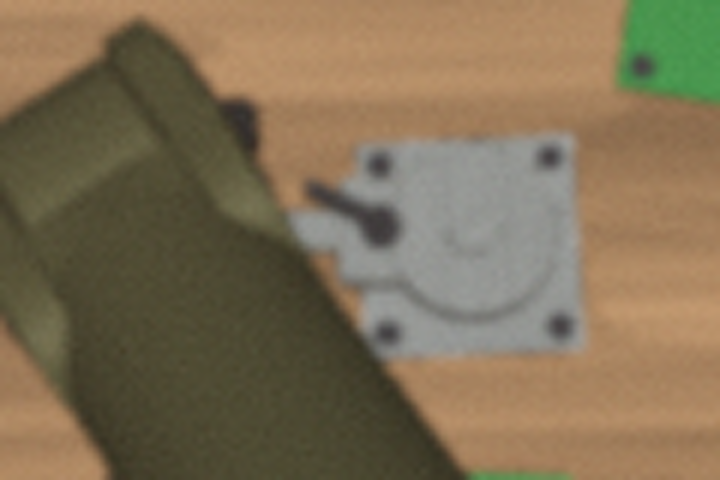

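Pivot at (380,225) and paddle tip at (312,187): the paddle leans about 26° (0.45 rad) to the +x side of the handle, which is the tightening stop. Next I move in beside the grip and sweep along an arc, with a read-only force check between moves.

```bash
cat > chk.py <<'E'
# exit 1 if tangential push >= limit; looks only
import sys
from h import *
s=ctrl.get_state(); x=Ro.from_rotvec(s["tool_rot"]).apply([1,0,0]); y=Ro.from_rotvec(s["tool_rot"]).apply([0,1,0])
C=np.array([.5507,.0378]); d=s["position"][:2]-C; F=-np.dot(s["ft_force"],y)
print(f't{s["time"]:.2f} psi{np.degrees(np.arctan2(x[1],x[0])):.1f} along{d@x[:2]*1e3:.1f} lat{d@y[:2]*1e3:.1f} z{s["position"][2]*1e3:.0f} push{F:.1f} rad{np.dot(s["ft_force"],x):.1f} up{s["ft_force"][2]:.1f}')
sys.exit(F>=float(sys.argv[1]))
E
python3 -m handwheel '[{"x":0.001,"y":0.013,"z":0,"wx":0,"wy":0,"wz":0},{"x":0.001,"y":0.025,"z":0,"wx":0,"wy":0,"wz":0},{"x":0.001,"y":0.025,"z":0,"wx":0,"wy":0,"wz":0},{"x":0.001,"y":0.025,"z":0,"wx":0,"wy":0,"wz":0}]' >/dev/null; python3 chk.py 5 &&
python3 -m handwheel '[{"x":0.0006,"y":0.0047,"z":0,"wx":0,"wy":0,"wz":2},{"x":0.0011,"y":0.0094,"z":0,"wx":0,"wy":0,"wz":4}]' >/dev/null; python3 chk.py 5 &&
python3 -m handwheel '[{"x":0.0006,"y":0.0047,"z":0,"wx":0,"wy":0,"wz":2},{"x":0.0011,"y":0.0094,"z":0,"wx":0,"wy":0,"wz":4}]' >/dev/null; python3 chk.py 5 &&
python3 -m handwheel '[{"x":0.0006,"y":0.0047,"z":0,"wx":0,"wy":0,"wz":2},{"x":0.0011,"y":0.0094,"z":0,"wx":0,"wy":0,"wz":4}]' >/dev/null; python3 chk.py 5
```

```text
t7.30 psi93.5 along135.0 lat-19.5 z34 push-0.0 rad0.3 up-0.3
t7.30 psi93.5 along135.0 lat-19.5 z34 push-0.0 rad0.3 up-0.3
t7.30 psi93.5 along135.0 lat-19.5 z34 push-0.0 rad0.3 up-0.3
t7.30 psi93.5 along135.0 lat-19.5 z34 push-0.0 rad0.3 up-0.3False
False
False
False
```

```bash
sed -i 's/sys.exit(F/sys.exit(int(F/; s/argv\[1\]))$/argv[1])))/' chk.py; tail -1 chk.py
python3 chk.py 5 &&
python3 -m handwheel '[{"x":0.0006,"y":0.0047,"z":0,"wx":0,"wy":0,"wz":2},{"x":0.0011,"y":0.0094,"z":0,"wx":0,"wy":0,"wz":4}]' >/dev/null && python3 chk.py 5 &&
python3 -m handwheel '[{"x":0.0006,"y":0.0047,"z":0,"wx":0,"wy":0,"wz":2},{"x":0.0011,"y":0.0094,"z":0,"wx":0,"wy":0,"wz":4}]' >/dev/null && python3 chk.py 5 &&
python3 -m handwheel '[{"x":0.0006,"y":0.0047,"z":0,"wx":0,"wy":0,"wz":2},{"x":0.0011,"y":0.0094,"z":0,"wx":0,"wy":0,"wz":4}]' >/dev/null && python3 chk.py 5
```

```text
sys.exit(int(F>=float(sys.argv[1])))
t7.30 psi93.5 along135.0 lat-19.5 z34 push-0.0 rad0.3 up-0.3
t7.47 psi89.4 along134.8 lat-21.3 z33 push-0.6 rad0.1 up-0.4
t7.63 psi85.4 along134.7 lat-22.5 z33 push3.2 rad-1.0 up2.1
t7.80 psi81.5 along134.6 lat-22.6 z33 push2.8 rad-0.9 up2.1
```

```bash
python3 -m handwheel '[{"x":0.0006,"y":0.0047,"z":0,"wx":0,"wy":0,"wz":2},{"x":0.0011,"y":0.0094,"z":0,"wx":0,"wy":0,"wz":4}]' >/dev/null && python3 chk.py 5 &&
python3 -m handwheel '[{"x":0.0006,"y":0.0047,"z":0,"wx":0,"wy":0,"wz":2},{"x":0.0011,"y":0.0094,"z":0,"wx":0,"wy":0,"wz":4}]' >/dev/null && python3 chk.py 5 &&
python3 -m handwheel '[{"x":0.0003,"y":0.0024,"z":0,"wx":0,"wy":0,"wz":1},{"x":0.0006,"y":0.0047,"z":0,"wx":0,"wy":0,"wz":2}]' >/dev/null && python3 chk.py 5 &&
python3 -m handwheel '[{"x":0.0003,"y":0.0024,"z":0,"wx":0,"wy":0,"wz":1},{"x":0.0006,"y":0.0047,"z":0,"wx":0,"wy":0,"wz":2}]' >/dev/null && python3 chk.py 5 &&
python3 -m handwheel '[{"x":0.0003,"y":0.0024,"z":0,"wx":0,"wy":0,"wz":1},{"x":0.0006,"y":0.0047,"z":0,"wx":0,"wy":0,"wz":2}]' >/dev/null && python3 chk.py 5 &&
python3 -m handwheel '[{"x":0.0003,"y":0.0024,"z":0,"wx":0,"wy":0,"wz":1},{"x":0.0006,"y":0.0047,"z":0,"wx":0,"wy":0,"wz":2}]' >/dev/null && python3 chk.py 5
```

```text
t7.97 psi77.5 along134.5 lat-22.7 z33 push3.6 rad-0.4 up1.9
t8.13 psi73.5 along134.4 lat-22.8 z33 push3.3 rad-1.4 up2.0
t8.30 psi71.5 along134.6 lat-22.2 z33 push3.6 rad-0.7 up2.1
t8.47 psi69.5 along134.7 lat-21.7 z33 push2.7 rad-1.8 up2.1
t8.63 psi67.4 along134.7 lat-21.3 z33 push3.0 rad-0.4 up1.8
t8.80 psi65.4 along134.7 lat-21.2 z33 push3.6 rad-0.8 up1.9
```

```bash
python3 -m handwheel '[{"x":0.0003,"y":0.0024,"z":0,"wx":0,"wy":0,"wz":1},{"x":0.0006,"y":0.0047,"z":0,"wx":0,"wy":0,"wz":2}]' >/dev/null && python3 chk.py 5 &&
python3 -m handwheel '[{"x":0.0003,"y":0.0024,"z":0,"wx":0,"wy":0,"wz":1},{"x":0.0006,"y":0.0047,"z":0,"wx":0,"wy":0,"wz":2}]' >/dev/null && python3 chk.py 5 &&
python3 -m handwheel '[{"x":0.0003,"y":0.0024,"z":0,"wx":0,"wy":0,"wz":1},{"x":0.0006,"y":0.0047,"z":0,"wx":0,"wy":0,"wz":2}]' >/dev/null && python3 chk.py 5 &&
python3 -m handwheel '[{"x":0.0003,"y":0.0024,"z":0,"wx":0,"wy":0,"wz":1},{"x":0.0006,"y":0.0047,"z":0,"wx":0,"wy":0,"wz":2}]' >/dev/null && python3 chk.py 5 &&
python3 -m handwheel '[{"x":0.0003,"y":0.0024,"z":0,"wx":0,"wy":0,"wz":1},{"x":0.0006,"y":0.0047,"z":0,"wx":0,"wy":0,"wz":2}]' >/dev/null && python3 chk.py 5 &&
python3 -m handwheel '[{"x":0.0003,"y":0.0024,"z":0,"wx":0,"wy":0,"wz":1},{"x":0.0006,"y":0.0047,"z":0,"wx":0,"wy":0,"wz":2}]' >/dev/null && python3 chk.py 5
```

```text
t8.97 psi63.4 along134.6 lat-21.2 z33 push3.8 rad-0.7 up1.9
t9.13 psi61.4 along134.6 lat-21.5 z33 push4.7 rad-0.9 up2.7
t9.30 psi59.4 along134.5 lat-21.9 z33 push4.9 rad-1.2 up4.3
t9.47 psi57.5 along134.5 lat-22.4 z32 push6.9 rad-1.3 up5.0
```

The bolt has begun to bear. I'll go on with 1° steps.

```bash
python3 -m handwheel '[{"x":0.0002,"y":0.0012,"z":0,"wx":0,"wy":0,"wz":0.5},{"x":0.0003,"y":0.0024,"z":0,"wx":0,"wy":0,"wz":1}]' >/dev/null && python3 chk.py 8.5 &&
python3 -m handwheel '[{"x":0.0002,"y":0.0012,"z":0,"wx":0,"wy":0,"wz":0.5},{"x":0.0003,"y":0.0024,"z":0,"wx":0,"wy":0,"wz":1}]' >/dev/null && python3 chk.py 8.5
```

```text
t9.63 psi56.5 along134.4 lat-22.7 z32 push7.4 rad-2.1 up4.9
t9.80 psi55.5 along134.4 lat-22.9 z32 push7.2 rad-1.9 up5.4
```

```bash
python3 -m handwheel '[{"x":0.0002,"y":0.0012,"z":0,"wx":0,"wy":0,"wz":0.5},{"x":0.0003,"y":0.0024,"z":0,"wx":0,"wy":0,"wz":1}]' >/dev/null && python3 chk.py 9 &&
python3 -m handwheel '[{"x":0.0002,"y":0.0012,"z":0,"wx":0,"wy":0,"wz":0.5},{"x":0.0003,"y":0.0024,"z":0,"wx":0,"wy":0,"wz":1}]' >/dev/null && python3 chk.py 9
```

```text
t9.97 psi54.5 along134.3 lat-23.1 z32 push8.0 rad-2.7 up4.9
t10.13 psi53.5 along134.2 lat-23.4 z32 push8.6 rad-2.3 up6.4
```

```bash
python3 -m handwheel '[{"x":0.0002,"y":0.0012,"z":0,"wx":0,"wy":0,"wz":0.5},{"x":0.0003,"y":0.0024,"z":0,"wx":0,"wy":0,"wz":1}]' >/dev/null && python3 chk.py 9.6 &&
python3 -m handwheel '[{"x":0.0002,"y":0.0012,"z":0,"wx":0,"wy":0,"wz":0.5},{"x":0.0003,"y":0.0024,"z":0,"wx":0,"wy":0,"wz":1}]' >/dev/null && python3 chk.py 9.6
```

```text
t10.30 psi52.6 along134.3 lat-23.7 z32 push10.1 rad-2.8 up6.8
```

```bash
python3 -m handwheel '[{"x":0,"y":0,"z":0,"wx":0,"wy":0,"wz":0}]' >/dev/null; python3 chk.py 9.6
python3 -m handwheel '[{"x":0,"y":0,"z":0,"wx":0,"wy":0,"wz":0}]' >/dev/null; python3 chk.py 9.6
```

```text
t10.38 psi52.5 along134.3 lat-23.4 z32 push8.5 rad-2.3 up5.9
t10.47 psi52.6 along134.2 lat-23.4 z32 push8.3 rad-2.6 up6.3
```

```bash
python3 -m handwheel '[{"x":0.0002,"y":0.0012,"z":0,"wx":0,"wy":0,"wz":0.5},{"x":0.0003,"y":0.0024,"z":0,"wx":0,"wy":0,"wz":1}]' >/dev/null && python3 chk.py 9.6
python3 -m handwheel '[{"x":0,"y":0,"z":0,"wx":0,"wy":0,"wz":0}]' >/dev/null; python3 chk.py 9.6
```

```text
t10.63 psi51.6 along134.2 lat-24.0 z32 push10.2 rad-3.4 up6.9
t10.72 psi51.6 along134.2 lat-23.8 z32 push9.5 rad-3.1 up6.0
```

The push is 10 N moving and 9.5 N held, so the bolt is snug. Backing off and lifting clear.

```bash
python3 -m handwheel '[{"x":0,"y":-0.006,"z":0,"wx":0,"wy":0,"wz":0},{"x":0,"y":-0.012,"z":0,"wx":0,"wy":0,"wz":0},{"x":0,"y":-0.02,"z":0,"wx":0,"wy":0,"wz":0},{"x":0,"y":-0.035,"z":0,"wx":0,"wy":0,"wz":0},{"x":0,"y":-0.05,"z":0,"wx":0,"wy":0,"wz":0},{"x":0,"y":-0.05,"z":0,"wx":0,"wy":0,"wz":0},{"x":0,"y":-0.05,"z":-0.04,"wx":0,"wy":0,"wz":0},{"x":0,"y":-0.05,"z":-0.08,"wx":0,"wy":0,"wz":0},{"x":0,"y":-0.05,"z":-0.12,"wx":0,"wy":0,"wz":0},{"x":0,"y":-0.05,"z":-0.12,"wx":0,"wy":0,"wz":0}]'
python3 -m handwheel '[{"x":0,"y":-0.04,"z":0,"wx":0,"wy":0,"wz":0},{"x":0,"y":-0.08,"z":0,"wx":0,"wy":0,"wz":0},{"x":0,"y":-0.1,"z":0,"wx":0,"wy":0,"wz":0},{"x":0,"y":-0.1,"z":0,"wx":0,"wy":0,"wz":0},{"x":0,"y":-0.1,"z":0,"wx":0,"wy":0,"wz":0}]'
python3 - <<'E'
from h import *
a=grab("top")[0]; b=grab("scene")[0]
cv2.imwrite("pics/f.png",np.hstack([cv2.resize(a[120:270,190:460],(432,240)),cv2.resize(b[120:370,140:500],(346,240))])[:,:,::-1])
E
```

```text
time: 11.55
position: [0.5839, 0.1891, 0.162]
tool_rot: [2.826, 1.364, 0.024]
ft_force: [2.0, 0.9, 1.3]
grip_width: 0.004
grip_force: 0.0
time: 11.97
position: [0.5, 0.25, 0.153]
tool_rot: [2.826, 1.369, 0.003]
ft_force: [0.5, -0.3, 0.0]
grip_width: 0.006
grip_force: 0.0
```

View pics/f.png

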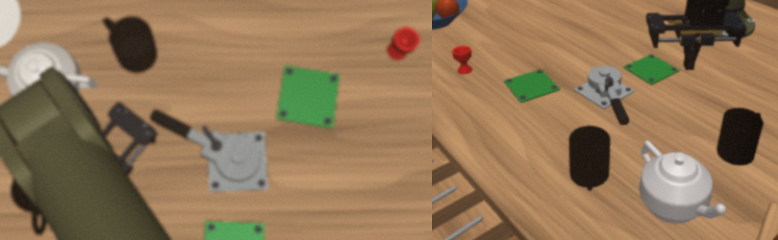

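The final picture shows the handle at about (155,115)–(210,145), swung clockwise with only a small spring-back. The paddle at (212,138) leans to the tightening side. The teapot, mugs and egg cup are where they stood, and the gripper is clear.

```bash
python3 -c "
from bench import ctrl
print(ctrl.close_job())"
```

```text
the job is handed in; nothing more can be done
None
```

The job is handed in: I flipped the reversing lever to the tightening side, swung the handle clockwise until the push read about 10 N (snug), and let go of the wrench, leaving the teapot, mugs and egg cup where they stood.

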